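# Reset the tripped breaker on the bench's power box

### The job

One breaker on the power box has tripped: its white lever is the one stopped halfway. Reset it with light pushes of the fingertips, first fully to off (toward you, the outlet side) so that it latches, then fully to on, and finally swing the clear cover gently shut over the breakers. Leave the other three levers as they are (the one that is off is off on purpose) and do not disturb the tools lying about.

Things in the scene. Friction and masses are not known exactly. Their poses are not given: they have to be found in the camera images.
- power_box: Power box fixed on the bench: black base, grey top, 225 mm deep (x), 296 mm wide (y), three round blue outlet flaps in front. Origin: centre of its underside; x points away from the robot (yaw up to 0.3 either way), y along the row of breakers, z up. Its panel slopes up away from the robot by 0.10 rad and is 115 mm high over the origin, 104 mm at the front, 126 mm at the far edge.
- cover_hinge (a point): Middle of the hinge axis of the clear cover, at the far edge of the breaker row: box frame x = +71 mm, y = 0, z = 126 mm; the axis runs along the box's y.
- cover_edge (a point): Middle of the free edge of the clear cover's outer face. Closed it lies 126 mm from the hinge axis toward the robot along the panel and 40 mm out from that axis, square to the panel; with cover at q it has swung up and away by q about the hinge axis.
- cover (a joint): Hinge of the clear hood (250 mm wide, 126 long, 40 deep, black rim, thumb lip 12 mm past the free edge; flat outer face 40 mm out from the hinge axis). Rad: 0 shut over the breakers; about 1.9 at the start, leaning back, open behind them, hollow side to the robot. Stiff hinge (0.11 N m): stays at any angle and must be pushed all the way, about 1 N. Over 3 rad/s slams it; over 40 N breaks it.
- breaker_1: One of four equal black breakers side by side, 56 mm apart, in any order along the row; 52 x 50 mm, its face stands 8 mm out from the panel. Origin: centre of the breaker at the panel surface; axes as the box's. Breaks if pushed with over 40 N.
- toggle_1 (a joint): Toggle lever of breaker_1: white, 14 to 17 mm wide, stem 8 mm thick, rounded head 9.5 mm. Rad: 0 = fully off (leaning toward the robot, 0.48 short of the panel's normal), 0.96 = fully on (leaning away, 0.48 past the normal); tripped stands halfway, about 0.48. Turns about the box's y axis with friction (0.06 N m, 2 to 5 N to push) between hard stops; stays where it is left.
- toggle_1_pivot (a point): Pivot of toggle_1, 4 mm out from the panel surface, that is 4 mm under the breaker's face. Fingertips grip the plastic (friction about 1), so a level push on a lever that leans toward the pusher can bind: follow its arc about the pivot.
- toggle_1_tip (a point): Outer end of toggle_1, in its middle, 31.5 mm from the pivot.
- breaker_2: One of four equal black breakers side by side, 56 mm apart, in any order along the row; 52 x 50 mm, its face stands 8 mm out from the panel. Origin: centre of the breaker at the panel surface; axes as the box's. Breaks if pushed with over 40 N.
- toggle_2 (a joint): Toggle lever of breaker_2: white, 14 to 17 mm wide, stem 8 mm thick, rounded head 9.5 mm. Rad: 0 = fully off (leaning toward the robot, 0.48 short of the panel's normal), 0.96 = fully on (leaning away, 0.48 past the normal); tripped stands halfway, about 0.48. Turns about the box's y axis with friction (0.06 N m, 2 to 5 N to push) between hard stops; stays where it is left.
- toggle_2_pivot (a point): Pivot of toggle_2, 4 mm out from the panel surface, that is 4 mm under the breaker's face. Fingertips grip the plastic (friction about 1), so a level push on a lever that leans toward the pusher can bind: follow its arc about the pivot.
- toggle_2_tip (a point): Outer end of toggle_2, in its middle, 31.5 mm from the pivot.
- breaker_3: One of four equal black breakers side by side, 56 mm apart, in any order along the row; 52 x 50 mm, its face stands 8 mm out from the panel. Origin: centre of the breaker at the panel surface; axes as the box's. Breaks if pushed with over 40 N.
- toggle_3 (a joint): Toggle lever of breaker_3: white, 14 to 17 mm wide, stem 8 mm thick, rounded head 9.5 mm. Rad: 0 = fully off (leaning toward the robot, 0.48 short of the panel's normal), 0.96 = fully on (leaning away, 0.48 past the normal); tripped stands halfway, about 0.48. Turns about the box's y axis with friction (0.06 N m, 2 to 5 N to push) between hard stops; stays where it is left.
- toggle_3_pivot (a point): Pivot of toggle_3, 4 mm out from the panel surface, that is 4 mm under the breaker's face. Fingertips grip the plastic (friction about 1), so a level push on a lever that leans toward the pusher can bind: follow its arc about the pivot.
- toggle_3_tip (a point): Outer end of toggle_3, in its middle, 31.5 mm from the pivot.
- breaker_4: One of four equal black breakers side by side, 56 mm apart, in any order along the row; 52 x 50 mm, its face stands 8 mm out from the panel. Origin: centre of the breaker at the panel surface; axes as the box's. Breaks if pushed with over 40 N.
- toggle_4 (a joint): Toggle lever of breaker_4: white, 14 to 17 mm wide, stem 8 mm thick, rounded head 9.5 mm. Rad: 0 = fully off (leaning toward the robot, 0.48 short of the panel's normal), 0.96 = fully on (leaning away, 0.48 past the normal); tripped stands halfway, about 0.48. Turns about the box's y axis with friction (0.06 N m, 2 to 5 N to push) between hard stops; stays where it is left.
- toggle_4_pivot (a point): Pivot of toggle_4, 4 mm out from the panel surface, that is 4 mm under the breaker's face. Fingertips grip the plastic (friction about 1), so a level push on a lever that leans toward the pusher can bind: follow its arc about the pivot.
- toggle_4_tip (a point): Outer end of toggle_4, in its middle, 31.5 mm from the pivot.
- tape_measure: Pocket tape measure, 67x74x35 mm, lying left of the box. Origin: centre of its underside. Loose; leave it where it lies.
- driver_red: Screwdriver with a red handle, 203 mm long, 28 mm thick, lying right of the box. Origin: centre of its underside. Loose; leave it where it lies.
- tape_black: Roll of black tape, 53x51x19 mm, lying left of the box. Origin: centre of its underside. Loose; leave it where it lies.
- tin_snips: Tin snips with black grips, 232 mm long, 14 mm thick, lying right of the box. Origin: centre of its underside. Loose; leave it where it lies.

How it is judged:
By the outcome, as a careful person would: the job done as asked, in the order asked, and still so for the second after the job is handed in, with the robot touching nothing.
It also fails if it takes over 54 s, if anything falls off the work surface, if the arm or the gripper's body presses on something with over 40 N, if the wrist force passes 120 N, or if a joint passes its speed limit or range.

### The arm

A 6-joint arm with a two-finger parallel gripper is mounted at the origin on the work surface; the furniture and walls round the work are solid. World frame = base frame: x ahead of the robot, y to its left, z up, the work surface at z = 0. Lengths are in m, angles in rad, forces in N, time in s.
With the tool pointing down it reaches from about 0.225 to 0.875 m from the base axis. Payload 3.4 kg.
Tool frame: the origin (TCP) lies on the centre line of the jaws, within the pads' length; the fingertips stand 11 mm ahead of it and the grasp point (between the pads) lies 8 mm behind it; z points along the fingers, y is the line along which they close (so a half turn about z gives the same grasp; the last joint's range is limited). The gripper opens to 85 mm and grips with 20 to 120 N. Pads are 22 mm wide; open, the fingers measure 114 mm over their backs; the gripper's body (76 mm by 85 mm) begins 54 mm behind the grasp point. The pads swing forward as they close: fully open they stand 13 mm farther back than shut.
Start: joints at [-1.379, 0.276, 1.505, -0, 1.361, -0.121], TCP at [0.177, -0.547, 0.209] pointing down, gripper open.
Joint ranges: [-2.89, 2.89], [-0.75, 2.08], [0.22, 2.7], [-1.18, 4.32], [0.11, 2.71], [-2.7, 2.7]. Speed limits (rad/s): [2.57, 2.57, 3.14, 3.14, 3.14, 3.14].

### API

Orientations are given as a unit quaternion [w, x, y, z].
In Python, from rig import manip, eyes, job gives the robot as it stands.
- The arm moves only by the tool drive_tool, never from a script. Its argument "rows" is a list of rows, each a list of 3 entries, a list of its own where there are three numbers: the turn, a rotation vector about the world's x, y, z in rad, then the shift along the world's x, y, z in cm, then the finger opening in cm, from 0 to 8.54. A call has 1 to 8 rows; each row shifts and turns the commanded pose from where the row before left it; what a row does not reach is not made up. A row lasts 1/8 s, in which the tool goes at most 62.5 mm and 10.7 degrees, less where a joint would pass 70% of its speed; a pose out of reach is approached as far as the arm can. A call is refused whole if a number of a shift passes 6.25 or a number of a turn 0.188, either way. A call with a gripper value outside its range is refused whole. The fingers move at their own pace and stop on an object; "force" is the grip in N (left out, the last holds). Time passes only in rows, so rows that do not move let the fingers close. It gives the time, the measured TCP pose, the force, the opening and the grip force at its end, in the units of the state.
- manip.get_state(): the state, without advancing time (a new reading comes with each control period).
- eyes.get_image(name): name is "side" or "top"; returns the picture (384x512x3 uint8, red, green, blue); there is no depth.
- eyes.get_calibration(name): a dict with "camera_matrix" (3x3 intrinsics, pixels), "view" (4x4, takes a point from world to camera coordinates). Camera axes: x right, y up, looking along -z (the intrinsics and any distortion apply to the point x, -y, -z); pixel columns grow to the right and rows downward; lengths in m; the calibration is good to about 2 mm. A picture is of the moment at which its call begins. get_calibration takes no time and is no camera call.
- job.sign_off(): hands the job in; it is judged then, once.
The state is a dict: "clock": time; "qpos": joint angles; "qd": joint speeds; "effort": joint torques, N m; "position": TCP position; "ee_rot": TCP orientation; "contact_force": force on the tool from outside, world axes, zero at the start; "moment": the same for the moment, N m; "width": finger opening in m; "gripper_force": force on a finger pad.
Only numpy, scipy, OpenCV 4.12 (cv2) and the standard library are available. Lean on these libraries where they do the work, as an engineer would, in place of code of your own. Each camera call takes 0.05 s, during which the arm holds its last target. There are 200 camera calls.

## Working session

There is one attempt and no reset: what is moved stays moved. The work goes in short steps, Python scripts to look and compute and a tool call to move; the robot and the scene stay as the last step left them, time stands still between calls to the robot, and variables do not carry over. Pictures are saved under pics/ and viewed, at most 10 in all, crops included, and the job is handed in when it is done.

Besides the shell and the picture viewer there is one more tool, called after "Call:" as name(argument=value, ...) on one line, values as JSON. drive_tool: Moves the arm, as the interface text tells. Its arguments: {"type":"object","properties":{"rows":{"type":"array"},"force":{"type":"number"}},"required":["rows"]}

```bash
mkdir -p pics
python3 - <<'E'
from rig import manip, eyes, job
import cv2
for n in("side","top"):
    im=eyes.get_image(n); cv2.imwrite(f"pics/{n}0.png",cv2.resize(im[:,:,::-1],(800,600),interpolation=cv2.INTER_CUBIC))
    c=eyes.get_calibration(n); print(n,c)
s=manip.get_state(); print(s)
E
```

```text
side {'camera_matrix': array([[403.96577476,   0.        , 257.15356621],
       [  0.        , 403.96577476, 190.67080559],
       [  0.        ,   0.        ,   1.        ]]), 'view': array([[ 0.9779445 , -0.20883222,  0.00369606, -0.53846454],
       [ 0.11139546,  0.53646166,  0.83654046, -0.11198579],
       [-0.17667939, -0.81767842,  0.54789269, -0.99722521],
       [ 0.        ,  0.        ,  0.        ,  1.        ]])}
top {'camera_matrix': array([[409.05306268,   0.        , 254.27039621],
       [  0.        , 409.05306268, 192.29363223],
       [  0.        ,   0.        ,   1.        ]]), 'view': array([[-0.08026797, -0.99676397,  0.00431667, -0.06472769],
       [ 0.97680231, -0.07779646,  0.19951182, -0.51724939],
       [-0.19853037,  0.02023094,  0.97988591, -0.93981792],
       [ 0.        ,  0.        ,  0.        ,  1.        ]])}
{'clock': 0.1, 'qpos': array([-1.37896099e+00,  2.76553654e-01,  1.50598138e+00, -8.55673928e-06,
        1.36069462e+00, -1.20994030e-01]), 'qd': array([ 0.00072586, -0.00046761, -0.00518636, -0.00236912,  0.00082794,
        0.00103746]), 'effort': array([ 1.38169049e-03, -4.17700016e+01, -2.46406209e+01, -1.48295840e-04,
        5.91379416e-03,  1.24994862e-06]), 'position': array([ 0.17685809, -0.54660946,  0.20772377]), 'ee_rot': array([-8.17841950e-04,  9.87791673e-01,  1.55778500e-01, -3.31667977e-05]), 'contact_force': array([ 0.25208135, -0.65235098, -0.28929363]), 'moment': array([-0.02689001, -0.03161741,  0.02939884]), 'gripper_force': 0.0, 'width': 0.08552448154282905}
```

View pics/side0.png

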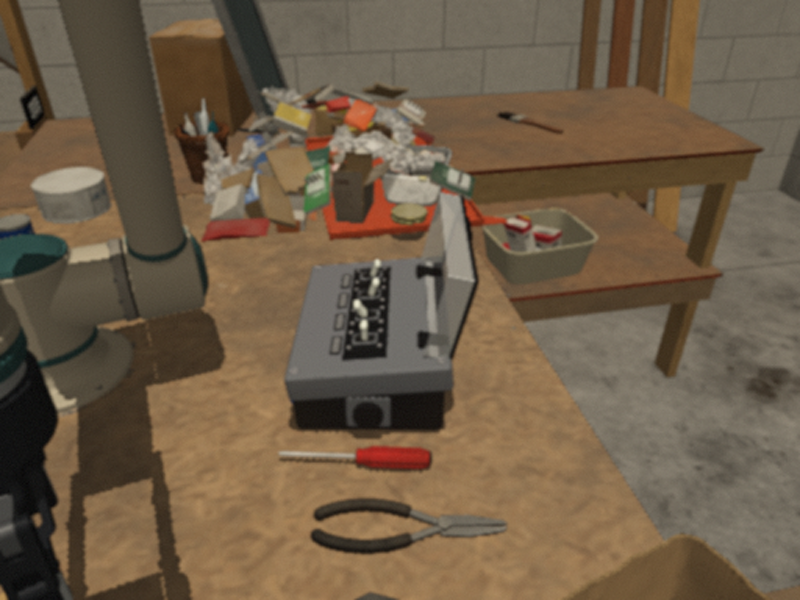

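View pics/top0.png

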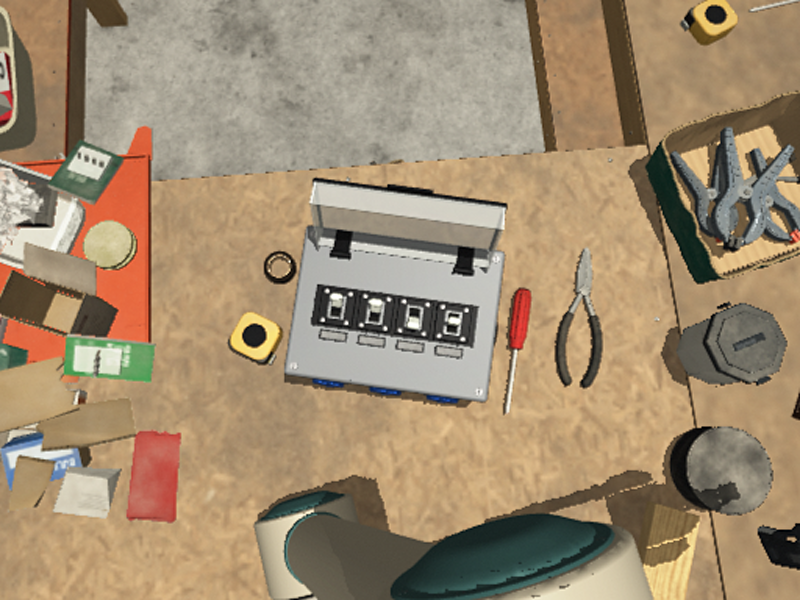

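The top view shows the box with grey panel corners near (286,375), (490,401) and (503,252), the breakers at (337,307), (375,312), (414,318) and (453,323), and the cover open behind. I need an enlarged crop to read the levers.

Run:
```python
import cv2,numpy as np
t=cv2.imread("pics/top0.png");s=cv2.imread("pics/side0.png")
a=cv2.resize(t[225:410,280:510],(740,595),interpolation=cv2.INTER_CUBIC)
cv2.imwrite("pics/topc.png",a)  # scale 3.217
cv2.imwrite("pics/sidec.png",cv2.resize(s[240:440,280:480],(600,600),interpolation=cv2.INTER_CUBIC)) #3
```

```text
(no output)
```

View pics/topc.png

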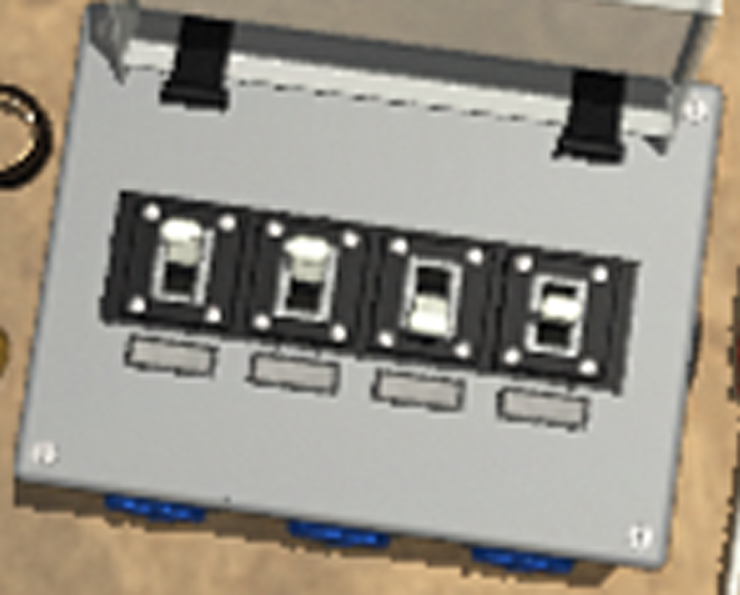

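View pics/sidec.png

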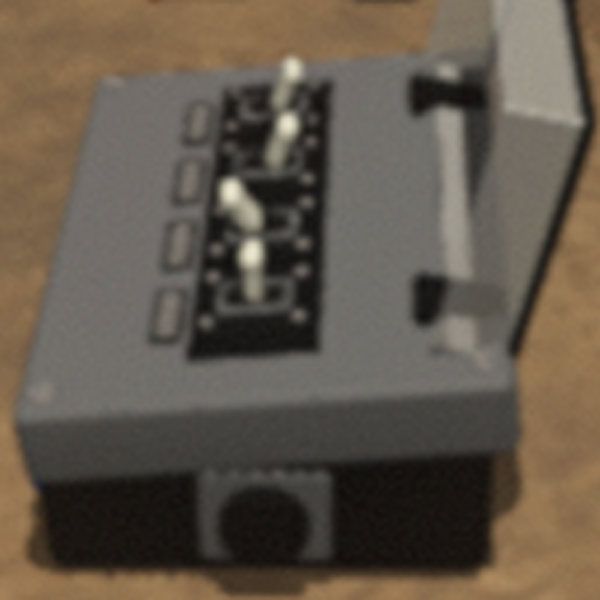

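Crops: the rightmost lever, top crop (556,300), is tripped. Its neighbour at (430,310) is off, and the two on the left are on. Next I fit the box pose.

```bash
cat > h.py <<'E'
import numpy as np
from rig import manip, eyes, job
C={n:eyes.get_calibration(n) for n in("side","top")}
def proj(n,P):
    P=np.atleast_2d(P);V=C[n]["view"];c=P@V[:3,:3].T+V[:3,3]
    p=np.c_[c[:,0],-c[:,1],-c[:,2]]@C[n]["camera_matrix"].T
    return p[:,:2]/p[:,2:]
def world(X,Y,yaw,P):
    P=np.atleast_2d(P);c,s=np.cos(yaw),np.sin(yaw)
    return P@np.array([[c,-s,0],[s,c,0],[0,0,1]]).T+[X,Y,0]
def panel(x,y,out):  # x along panel from origin, out normal
    c,s=np.cos(.1),np.sin(.1); return [x*c-out*s,y,.115+x*s+out*c]
def unt(a): return ((np.array(a,float)+.5)/3.217-.5+280.5-0, )
E
python3 - <<'E'
from h import *
from scipy.optimize import least_squares
fx=lambda a,s,o:((np.array(a,float)+.5)/s+o-.0)/1.5625-.5
T=fx([[18,475],[662,565],[720,88],[88,5],[122,190],[638,262],[620,392],[100,322]],3.217,np.array([280,225]))
S=fx([[18,415],[515,385],[100,80],[190,358],[320,350]],3,np.array([280,240]))
def pts(p):
    x0=p[3]; A=.1125
    e=[panel(-A,.148,0),panel(-A,-.148,0),panel(A,-.148,0),panel(A,.148,0)]
    r=[panel(x0+.025,.11,.008),panel(x0+.025,-.11,.008),panel(x0-.025,-.11,.008),panel(x0-.025,.11,.008)]
    return world(*p[:3],e+r)
def f(p):
    w=pts(p); return np.r_[(proj("top",w)-T).ravel(),(proj("side",w[[1,2,0,6,5]])-S).ravel()]
r=least_squares(f,[.5,0,-.1,0],loss='soft_l1',x_scale=.01);print(r.x);print(r.fun.reshape(-1,2).round(1))
p=r.x
for i in range(4):
    y=.084-.056*i
    for q in(0,.48,.96):
        a=q-.48; t=world(*p[:3],panel(p[3]+.0315*np.sin(a),y,.004+.0315*np.cos(a)))
        print(i,q,t.round(4),"topcrop",(((proj("top",t)+.5)*1.5625-[280,225])*3.217).round(0),"sidecrop",(((proj("side",t)+.5)*1.5625-[280,240])*3).round(0))
for q in(1.8,1.9,2.0):
    a=q; 
    # closed point rel hinge along panel (-.126,.04) rotate up/away by q
    u,v=-.126,.04; uu=u*np.cos(a)+v*np.sin(a); vv=-u*np.sin(a)+v*np.cos(a)
    for y in(.125,-.125):
        c,s=np.cos(.1),np.sin(.1); t=world(*p[:3],[.071+uu*c-vv*s,y,.126+uu*s+vv*c]); print(q,t.round(3),"top800",(proj("top",t)*1.5625).round(0),"side800",(proj("side",t)*1.5625).round(0))
E
```

```text
[ 0.48462738 -0.10132744 -0.21924181 -0.00781298]
[[-1.3  0.4]
 [ 1.7  1. ]
 [ 2.4 -2.8]
 [ 0.  -3.7]
 [ 2.9  2.1]
 [-2.8  1.2]
 [-2.  -2.6]
 [ 4.  -2.2]
 [-2.5  1. ]
 [ 2.4 -0.2]
 [-1.1 -1. ]
 [ 0.7 -4.3]
 [-3.2 -4.3]]
0 0 [[ 0.4781 -0.0138  0.1445]] topcrop [[176. 292.]] sidecrop [[239.  71.]]
0 0.48 [[ 0.4918 -0.0169  0.1495]] topcrop [[180. 258.]] sidecrop [[265.  63.]]
0 0.96 [[ 0.5063 -0.0201  0.1475]] topcrop [[186. 226.]] sidecrop [[294.  67.]]
1 0 [[ 0.4659 -0.0685  0.1445]] topcrop [[303. 310.]] sidecrop [[231. 128.]]
1 0.48 [[ 0.4797 -0.0715  0.1495]] topcrop [[308. 276.]] sidecrop [[259. 119.]]
1 0.96 [[ 0.4941 -0.0748  0.1475]] topcrop [[313. 244.]] sidecrop [[289. 123.]]
2 0 [[ 0.4537 -0.1231  0.1445]] topcrop [[431. 328.]] sidecrop [[223. 190.]]
2 0.48 [[ 0.4675 -0.1262  0.1495]] topcrop [[436. 294.]] sidecrop [[253. 181.]]
2 0.96 [[ 0.482  -0.1294  0.1475]] topcrop [[440. 261.]] sidecrop [[284. 185.]]
3 0 [[ 0.4415 -0.1778  0.1445]] topcrop [[559. 345.]] sidecrop [[214. 259.]]
3 0.48 [[ 0.4553 -0.1809  0.1495]] topcrop [[564. 312.]] sidecrop [[245. 250.]]
3 0.96 [[ 0.4698 -0.1841  0.1475]] topcrop [[568. 279.]] sidecrop [[278. 254.]]
1.8 [[ 0.636 -0.007  0.246]] top800 [[314. 182.]] side800 [[458. 193.]]
1.8 [[ 0.581 -0.251  0.246]] top800 [[506. 208.]] side800 [[471. 278.]]
1.9 [[ 0.647 -0.009  0.24 ]] top800 [[316. 175.]] side800 [[465. 197.]]
1.9 [[ 0.593 -0.253  0.24 ]] top800 [[506. 201.]] side800 [[480. 283.]]
2.0 [[ 0.658 -0.012  0.232]] top800 [[318. 170.]] side800 [[472. 201.]]
2.0 [[ 0.603 -0.256  0.232]] top800 [[506. 195.]] side800 [[489. 288.]]
```

```bash
cat > fit.py <<'E'
from h import *
from scipy.optimize import least_squares
fx=lambda a,s,o:((np.array(a,float)+.5)/s+o-.0)/1.5625-.5
T=fx([[18,475],[662,565],[720,88],[88,5],[122,190],[638,262],[620,392],[100,322],[182,226],[308,242],[430,322],[556,300]],3.217,np.array([280,225]))
S=fx([[18,415],[515,385],[100,80],[190,358],[320,350],[292,60],[288,115],[228,186],[250,242]],3,np.array([280,240]))
Q=[.96,.96,0,.48]
def pts(p):
    x0,A,B,D,E=p[3:]
    e=[panel(-A,B,0),panel(-A,-B,0),panel(A,-B,0),panel(A,B,0)]
    r=[panel(x0+D,E,.006),panel(x0+D,-E,.006),panel(x0-D,-E,.006),panel(x0-D,E,.006)]
    t=[panel(x0+.030*np.sin(q-.48),.084-.056*i,.004+.030*np.cos(q-.48)) for i,q in enumerate(Q)]
    return world(*p[:3],e+r+t)
def f(p):
    w=pts(p); return np.r_[(proj("top",w)-T).ravel(),(proj("side",w[[1,2,0,6,5,8,9,10,11]])-S).ravel()]
r=least_squares(f,[.5,0,-.1,0,.11,.148,.027,.11],loss='soft_l1',x_scale=.01)
if __name__=="__main__":
    print(r.x.round(4));print(r.fun.reshape(-1,2).round(1).tolist()); p=r.x
    print("piv",world(*p[:3],panel(p[3],-.084,.004)),"hinge",world(*p[:3],[.071,0,.126]))
E
python3 fit.py
```

```text
[ 0.4828 -0.0996 -0.2122 -0.0047  0.1076  0.1452  0.0295  0.1175]
[[-0.2, -0.2], [0.4, -0.9], [-0.1, -0.6], [-0.2, -0.2], [-0.6, -0.3], [0.2, -1.1], [0.6, -0.9], [-0.0, -0.7], [0.0, 0.1], [0.2, 0.2], [-0.3, 0.2], [1.0, 1.5], [-0.4, -0.2], [-0.7, -1.6], [-0.6, -0.7], [-0.7, -1.6], [-0.2, -2.0], [0.2, 1.5], [0.3, 1.7], [-0.2, 0.8], [-0.3, 1.8]]
piv [[ 0.46009162 -0.18059709  0.11850723]] hinge [[ 0.55218754 -0.11451164  0.126     ]]
```

Call:
drive_tool(rows=[[[0,0,-0.066],[3.8,4.5,0.6],0],[[0,0,-0.066],[3.8,4.5,0.6],0],[[0,0,-0.066],[3.8,4.5,0.6],0],[[0,0,-0.066],[3.8,4.5,0.6],0],[[0,0,-0.066],[3.8,4.5,0.6],0],[[0,0,-0.066],[3.8,4.5,0.6],0],[[0,0,-0.066],[3.8,4.5,0.6],0],[[0,0,-0.066],[3.8,4.5,0.6],0]], force=40)

```text
clock: 1.1
position: [0.4818, -0.1854, 0.2565]
ee_rot: [0.0, 0.994, -0.108, -0.0]
contact_force: [0.6, -0.9, 0.0]
width: -0.0004
gripper_force: 0.0
```

Call:
drive_tool(rows=[[[0,0,0],[0,0,-4],0],[[0,0,0],[0,0,-3.5],0],[[0,0,0],[0,0,-1.5],0],[[0,0,0],[0,0,0],0]])

```text
clock: 1.6
position: [0.4804, -0.187, 0.1658]
ee_rot: [-0.0, 0.994, -0.108, -0.001]
contact_force: [0.4, -0.2, 0.9]
width: -0.0003
gripper_force: 0.0
```

Run:
```python
from h import *
import cv2
s=manip.get_state();print(s["clock"],s["position"],s["contact_force"])
a=eyes.get_image("side")[:,:,::-1];b=eyes.get_image("top")[:,:,::-1]
A=cv2.resize(a[150:290,180:310],(390*1,420),interpolation=cv2.INTER_CUBIC);B=cv2.resize(b[130:270,180:310],(390,420),interpolation=cv2.INTER_CUBIC)
cv2.imwrite("pics/p1.png",np.hstack([A,B]))
```

```text
1.6 [ 0.48039429 -0.18700792  0.16579041] [ 0.39187136 -0.20357381  0.8738847 ]
```

View pics/p1.png

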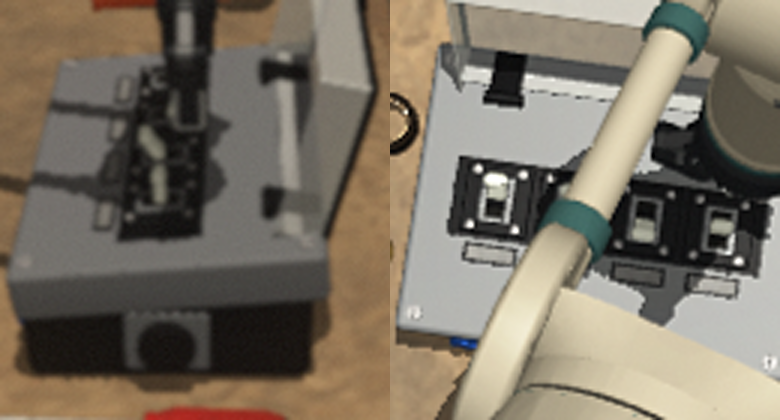

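The side half shows the fingers ending near (187,125), which looks deeper in than expected, with the tripped lever at (158,185). In the top half the gripper is over the rightmost breaker. I'll check this by projection.

Run:
```python
from h import *
for P in([.4804,-.187,.155],[.4804,-.187,.2],[.457,-.18,.150],[.46,-.1806,.1185]):
    print(P,((proj("side",P)-[180,150])*3).round(),((proj("top",P)-[180,130])*3+[390,0]).round())
```

```text
[0.4804, -0.187, 0.155] [[190. 164.]] [[729. 190.]]
[0.4804, -0.187, 0.2] [[189. 109.]] [[735. 177.]]
[0.457, -0.18, 0.15] [[155. 168.]] [[722. 224.]]
[0.46, -0.1806, 0.1185] [[161. 204.]] [[718. 227.]]
```

Call:
drive_tool(rows=[[[0,0,0],[0,0,-1],0],[[0,0,0],[0,0,-1],0],[[0,0,0],[0,0,0],0]])

```text
clock: 2.08
position: [0.4802, -0.1868, 0.1456]
ee_rot: [-0.0, 0.994, -0.107, -0.001]
contact_force: [-0.4, 1.1, 0.8]
width: 0.0004
gripper_force: 0.0
```

Call:
drive_tool(rows=[[[0,0,0],[-0.4,0.09,0],0],[[0,0,0],[-0.3,0.06,0],0],[[0,0,0],[-0.2,0.04,0],0],[[0,0,0],[-0.2,0.04,0],0],[[0,0,0],[-0.2,0.04,0],0]])

```text
clock: 2.7
position: [0.4678, -0.1844, 0.1466]
ee_rot: [0.0, 0.994, -0.107, 0.0]
contact_force: [-0.9, 0.0, 0.6]
width: -0.0005
gripper_force: 0.0
```

Call:
drive_tool(rows=[[[0,0,0],[-0.2,0.04,0],0],[[0,0,0],[-0.2,0.04,0],0]])

```text
clock: 2.95
position: [0.4638, -0.1836, 0.1465]
ee_rot: [0.0, 0.994, -0.107, -0.0]
contact_force: [0.3, -1.0, 0.4]
width: -0.0002
gripper_force: 0.0
```

Call:
drive_tool(rows=[[[0,0,0],[-0.2,0.04,0],0],[[0,0,0],[0,0,0],0]])

```text
clock: 3.2
position: [0.4617, -0.1832, 0.1465]
ee_rot: [0.0, 0.994, -0.107, -0.0]
contact_force: [0.1, 0.8, 0.0]
width: 0.0001
gripper_force: 0.0
```

Run:
```python
from h import *
import cv2
a=eyes.get_image("side")[:,:,::-1]
c=a[180:260,200:280]; c=np.clip(c.astype(float)*2.2,0,255).astype(np.uint8)
cv2.imwrite("pics/p2.png",cv2.resize(c,(600,600),interpolation=cv2.INTER_CUBIC))
print(((proj("side",manip.get_state()["position"]-[0,0,.011])-[200,180])*7.5).round())
```

```text
[[259. 241.]]
```

View pics/p2.png

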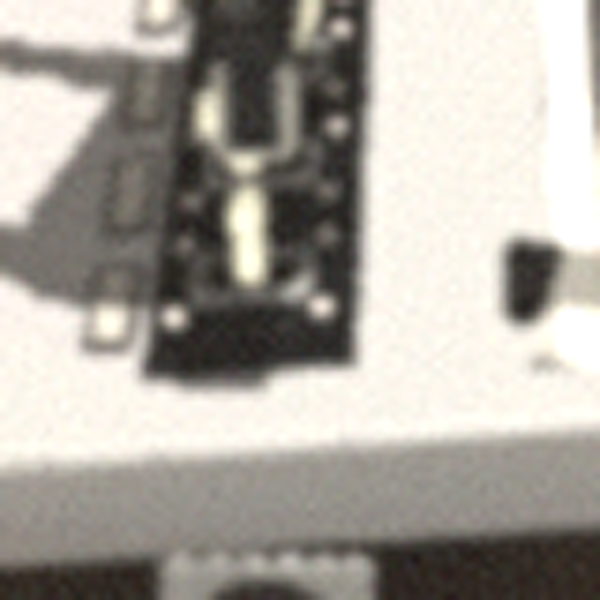

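Run:
```python
from h import *
import cv2
a=eyes.get_image("side")[:,:,::-1]; b=eyes.get_image("top")[:,:,::-1]
s0=cv2.resize(cv2.imread("pics/side0.png"),(512,384),interpolation=cv2.INTER_AREA)
g=lambda c:(255*(c/255.)**.4).astype(np.uint8)
R=lambda c,w,h:cv2.resize(g(c),(w,h),interpolation=cv2.INTER_CUBIC)
A=R(a[150:250,195:295],400,400);B=R(s0[150:250,195:295],400,400)
pos=manip.get_state()["position"]
for dz in(-.011,0,.02):
    print(((proj("side",pos+[0,0,dz])-[195,150])*4).round(),((proj("top",pos+[0,0,dz])-[240,170])*4).round())
cv2.imwrite("pics/p3.png",np.vstack([np.hstack([A,B]),np.hstack([R(b[170:220,240:340],400,200),np.zeros((200,400,3),np.uint8)])]))
```

```text
[[158. 249.]] [[205. 134.]]
[[158. 232.]] [[207. 130.]]
[[157. 200.]] [[210. 124.]]
```

View pics/p3.png

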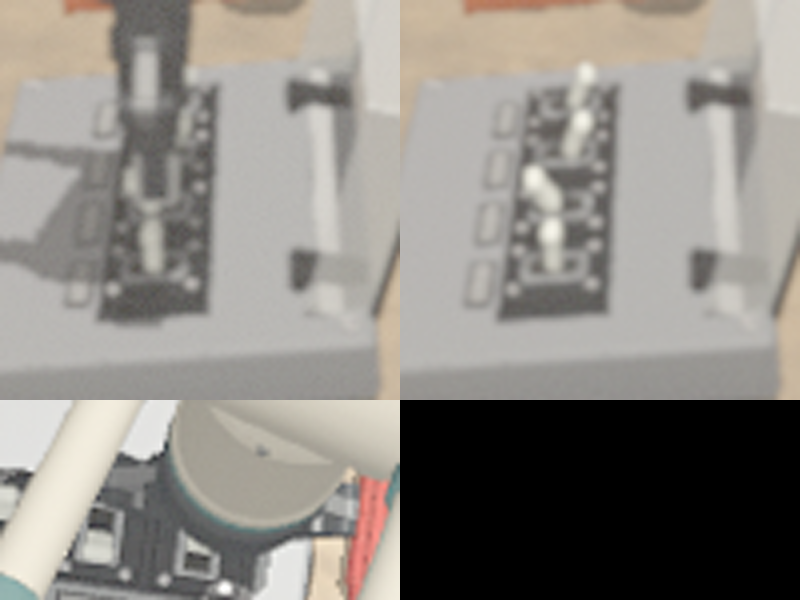

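The fingertips look about 2 cm higher than their nominal position: they end at (150,205) in the side crop and the lever is untouched at (150,220–265). I'll go back behind the lever and feel downward in small steps.

Call:
drive_tool(rows=[[[0,0,0],[1.0,-0.21,0],0],[[0,0,0],[1.0,-0.21,0],0],[[0,0,0],[0,0,-0.3],0],[[0,0,0],[0,0,-0.2],0],[[0,0,0],[0,0,-0.2],0]])

```text
clock: 3.98
position: [0.4816, -0.1873, 0.1392]
ee_rot: [-0.0, 0.994, -0.107, -0.0]
contact_force: [-0.0, 0.1, -0.2]
width: 0.0
gripper_force: 0.0
```

Call:
drive_tool(rows=[[[0,0,0],[0,0,-0.2],0],[[0,0,0],[0,0,0],0]])

```text
clock: 4.22
position: [0.4817, -0.1873, 0.1374]
ee_rot: [-0.0, 0.994, -0.107, -0.0]
contact_force: [0.1, -0.3, -0.2]
width: 0.0
gripper_force: 0.0
```

Call:
drive_tool(rows=[[[0,0,0],[0,0,-0.2],0],[[0,0,0],[0,0,0],0]])

```text
clock: 4.47
position: [0.4818, -0.1874, 0.1354]
ee_rot: [0.0, 0.994, -0.107, -0.0]
contact_force: [0.8, -0.3, -0.2]
width: 0.0002
gripper_force: 0.0
```

Call:
drive_tool(rows=[[[0,0,0],[0,0,-0.2],0],[[0,0,0],[0,0,0],0]])

```text
clock: 4.72
position: [0.4818, -0.1874, 0.1333]
ee_rot: [-0.0, 0.994, -0.107, -0.0]
contact_force: [0.4, 0.3, -0.2]
width: 0.0002
gripper_force: 0.0
```

Call:
drive_tool(rows=[[[0,0,0],[0,0,-0.2],0],[[0,0,0],[0,0,0],0]])

```text
clock: 4.97
position: [0.4818, -0.1874, 0.1313]
ee_rot: [-0.0, 0.994, -0.107, -0.0]
contact_force: [0.9, -1.0, -0.8]
width: -0.0001
gripper_force: 0.0
```

Call:
drive_tool(rows=[[[0,0,0],[0,0,-0.2],0],[[0,0,0],[0,0,-0.2],0],[[0,0,0],[0,0,0],0]])

```text
clock: 5.35
position: [0.4818, -0.1874, 0.1273]
ee_rot: [-0.0, 0.994, -0.107, -0.0]
contact_force: [0.0, -0.1, 0.7]
width: -0.0004
gripper_force: 0.0
```

Run:
```python
from h import *
import cv2
a=eyes.get_image("side")[:,:,::-1]
s0=cv2.resize(cv2.imread("pics/side0.png"),(512,384),interpolation=cv2.INTER_AREA)
g=lambda c:(255*(c/255.)**.4).astype(np.uint8)
R=lambda c,w,h:cv2.resize(g(c),(w,h),interpolation=cv2.INTER_CUBIC)
pos=manip.get_state()["position"];print(pos)
for dz in(-.011,0,.02): print(((proj("side",pos+[0,0,dz])-[205,165])*10).round())
cv2.imwrite("pics/p4.png",R(a[165:225,205:265],600,600))
```

```text
[ 0.48188455 -0.18739886  0.12741684]
[[392. 544.]]
[[392. 502.]]
[[390. 426.]]
```

View pics/p4.png

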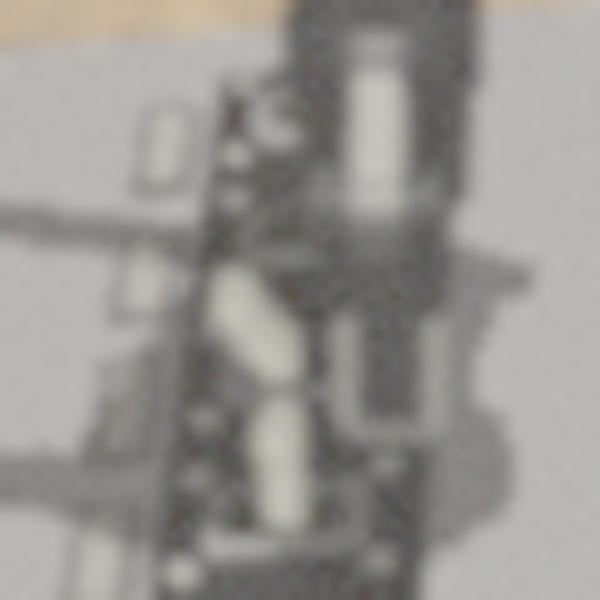

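The fingertip bottom is visible at (390,435), and breaker 4's far screw shows below it at (390,465). So the tips are about level with the lever top, roughly z 0.15. I'll go down about 15 mm more, checking force.

Call:
drive_tool(rows=[[[0,0,0],[0,0,-0.3],0],[[0,0,0],[0,0,-0.3],0],[[0,0,0],[0,0,0],0]])

```text
clock: 5.78
position: [0.4817, -0.1873, 0.1212]
ee_rot: [-0.0, 0.994, -0.107, -0.0]
contact_force: [0.7, 0.3, -0.2]
width: 0.0004
gripper_force: 0.0
```

Call:
drive_tool(rows=[[[0,0,0],[0,0,-0.3],0],[[0,0,0],[0,0,-0.2],0],[[0,0,0],[0,0,0],0]])

```text
clock: 6.15
position: [0.4818, -0.1874, 0.1163]
ee_rot: [-0.0, 0.994, -0.107, -0.0]
contact_force: [-0.5, 0.4, 1.3]
width: -0.0001
gripper_force: 0.0
```

Call:
drive_tool(rows=[[[0,0,0],[0,0,-0.2],0],[[0,0,0],[0,0,-0.2],0],[[0,0,0],[0,0,0],0]])

```text
clock: 6.52
position: [0.4818, -0.1873, 0.1123]
ee_rot: [-0.0, 0.994, -0.107, -0.0]
contact_force: [-0.5, -0.2, 0.3]
width: 0.0001
gripper_force: 0.0
```

Call:
drive_tool(rows=[[[0,0,0],[0,0,-0.2],0],[[0,0,0],[0,0,0],0]])

```text
clock: 6.78
position: [0.4818, -0.1874, 0.1104]
ee_rot: [-0.0, 0.994, -0.107, -0.0]
contact_force: [-0.8, 0.3, -1.0]
width: -0.0004
gripper_force: 0.0
```

Call:
drive_tool(rows=[[[0,0,0],[0,0,-0.2],0],[[0,0,0],[0,0,0],0]])

```text
clock: 7.02
position: [0.4818, -0.1874, 0.1084]
ee_rot: [-0.0, 0.994, -0.107, -0.0]
contact_force: [0.0, -0.2, 0.4]
width: 0.0001
gripper_force: 0.0
```

Run:
```python
from h import *
import cv2
a=eyes.get_image("side"); np.save("pics/a.npy",a)
g=a.mean(2).round().astype(int)
print("cols",list(range(222,256)))
for r in range(200,228): print(r,*["%3d"%v for v in g[r,222:256]])
```

```text
cols [222, 223, 224, 225, 226, 227, 228, 229, 230, 231, 232, 233, 234, 235, 236, 237, 238, 239, 240, 241, 242, 243, 244, 245, 246, 247, 248, 249, 250, 251, 252, 253, 254, 255]
200  39  31  20  19  24  37  62  88 112 120 120 109  83  47  21  20  21  24  23  23  23  26  21  25  22  24  25  30  42  52  56  74  94 106
201  39  30  22  14  22  36  47  64  91 114 119 112  84  47  20  18  20  24  22  25  26  24  24  22  26  21  21  35  43  50  61  84 104 113
202  38  27  18  18  22  32  40  41  62  86 102  92  73  40  27  24  22  24  23  27  25  25  25  24  21  23  24  34  43  50  60  82 105 115
203  35  29  21  18  24  35  39  36  43  59  69  63  52  39  31  28  28  26  27  21  24  26  22  22  25  26  30  38  47  53  67  87 107 112
204  34  21  19  21  23  34  41  41  42  57  66  65  56  42  35  32  36  42  41  29  26  23  21  23  30  37  48  51  50  54  72  93 108 117
205  34  27  27  32  32  30  36  36  45  70  88  89  74  47  30  27  43  54  52  33  24  22  23  24  33  52  65  64  54  57  65  86 100 107
206  31  30  40  45  41  31  22  30  54  83 103 101  85  51  26  23  45  61  61  39 
[... 2295 characters left out ...]

223  68  72  51  34  23  24  25  22  27  22  24  25  24  24  19  20  19  21  18  19  22  24  16  19  28  53  88 107 112 112 113 113 112 111
224  29  36  31  27  22  26  23  24  25  23  24  20  22  23  21  20  23  18  19  21  22  17  18  15  23  53  87 106 113 112 113 112 114 114
225  26  23  21  21  22  20  21  24  21  21  21  21  21  20  17  19  18  19  18  20  16  16  20  14  32  66 100 112 113 112 113 114 110 113
226  22  18  21  22  21  20  22  21  22  25  21  23  20  19  17  18  15  15  20  19  20  19  15  21  34  70 104 113 113 110 111 112 115 111
227  21  21  24  23  20  21  23  20  21  19  22  22  20  21  18  18  16  22  18  14  20  21  17  20  36  73 105 114 112 112 113 112 114 115
```

Call:
drive_tool(rows=[[[0,0,0],[-0.3,0.06,0],0],[[0,0,0],[-0.3,0.06,0],0],[[0,0,0],[-0.2,0.04,0],0],[[0,0,0],[-0.2,0.04,0],0]])

```text
clock: 7.58
position: [0.4728, -0.1856, 0.1088]
ee_rot: [0.0, 0.994, -0.108, 0.001]
contact_force: [2.5, 0.3, -0.8]
width: 0.0002
gripper_force: 1.3
```

Call:
drive_tool(rows=[[[0,0,0],[-0.2,0.04,0],0],[[0,0,0],[-0.2,0.04,0],0]])

```text
clock: 7.82
position: [0.4691, -0.1849, 0.109]
ee_rot: [0.0, 0.994, -0.108, 0.001]
contact_force: [4.3, 1.0, -0.2]
width: 0.0
gripper_force: 1.9
```

Contact: about 3 to 4 N, and the lever is moving. I'll continue to the stop.

Call:
drive_tool(rows=[[[0,0,0],[-0.2,0.04,0],0],[[0,0,0],[-0.1,0.02,0],0]])

```text
clock: 8.07
position: [0.4651, -0.1841, 0.1087]
ee_rot: [0.0, 0.994, -0.107, 0.0]
contact_force: [3.5, -0.9, -0.4]
width: 0.0002
gripper_force: 1.6
```

Call:
drive_tool(rows=[[[0,0,0],[-0.1,0.02,0],0],[[0,0,0],[-0.1,0.02,0],0]])

```text
clock: 8.32
position: [0.4641, -0.1842, 0.1089]
ee_rot: [0.0, 0.994, -0.108, 0.001]
contact_force: [6.6, -1.0, 1.1]
width: -0.0001
gripper_force: 2.6
```

Call:
drive_tool(rows=[[[0,0,0],[-0.1,0.02,0],0],[[0,0,0],[0,0,0],0]])

```text
clock: 8.57
position: [0.4639, -0.1842, 0.1092]
ee_rot: [0.001, 0.994, -0.108, 0.002]
contact_force: [7.5, -1.2, -0.3]
width: -0.0002
gripper_force: 2.8
```

Call:
drive_tool(rows=[[[0,0,0],[-0.2,0.04,0],0],[[0,0,0],[0,0,0],0]])

```text
clock: 8.82
position: [0.4635, -0.1844, 0.1097]
ee_rot: [0.001, 0.994, -0.108, 0.004]
contact_force: [9.7, -0.6, 1.4]
width: 0.0002
gripper_force: 3.8
```

Call:
drive_tool(rows=[[[0,0,0],[0.8,-0.17,0],0],[[0,0,0],[0.2,-0.05,1.0],0],[[0,0,0],[0,0,3.5],0],[[0,0,0],[-2.0,0.42,0],0],[[0,0,0],[-2.5,0.53,0],0],[[0,0,0],[-0.8,0.17,0],0],[[0,0,0],[0,0,0],0]])

```text
clock: 9.7
position: [0.4166, -0.174, 0.1537]
ee_rot: [0.0, 0.994, -0.108, -0.0]
contact_force: [-0.0, 0.0, 0.8]
width: -0.0
gripper_force: 0.0
```

Run:
```python
from h import *
import cv2
from fit import r
p=r.x
a=eyes.get_image("side");g=a.mean(2)
for q in (0,.1,.2): print(q,proj("side",world(*p[:3],panel(p[3]+.027*np.sin(q-.48),-.084,.004+.027*np.cos(q-.48)))).round(1))
for q in (0,.1): print("lever3",q,proj("side",world(*p[:3],panel(p[3]+.027*np.sin(q-.48),-.028,.004+.027*np.cos(q-.48)))).round(1))
for r_ in range(183,222): print(r_,*["%3d"%v for v in g[r_,216:242]])
print(manip.get_state()["position"])
```

```text
0 [[226.4 209.4]]
0.1 [[227.4 208.9]]
0.2 [[228.6 208.4]]
lever3 0 [[228.  194.6]]
lever3 0.1 [[229.  194.1]]
183  75  87  76  69  77  76  71  71  77  64  41  41  42  35  21  20  23  23  21  33  68 111 134 139 131 107
184  76  89  83  75  74  76  80  85  82  59  52  67  71  53  33  27  29  29  28  44  86 125 138 128 104  81
185  81  97  99  99  96 101 104 100  88  56  49  69  75  60  49  43  40  35  36  56 101 138 141 127  97  71
186  80  99 104 105 104 105 105 103  85  52  38  45  56  66  68  57  46  39  41  65 114 141 141 119  82  60
187  78  86  91  87  91  92  94  95  81  49  25  28  42  62  69  55  36  31  37  71 112 136 132 107  64  47
188  69  68  76  79  79  79  78  83  76  45  21  22  37  56  61  44  29  27  31  63  95 117 117  87  54  50
189  63  55  59  65  64  62  62  72  64  38  21  20  33  47  53  51  52  50  51  60  78  98 100  82  63  71
190  59  48  48  53  56  48  47  54  44  27  17  30  38  47  54  67  77  78  78  77  82  91  92  81  66  67
191  64  47  47  51  50  45  38  39  32  24  48  81 103  98  75  60  66  65  61  62  63  63  66  57  50  48
192  65  50  50  5
[... 2559 characters left out ...]
36  54  74  67
216  46  40  37  41  36  23  21  21  21  30  40  64 100 125 144 153 143  98  46  22  24  25  35  57  76  66
217  51  45  36  39  36  25  22  23  25  39  46  45  69 102 125 132 118  78  43  34  38  44  51  68  81  67
218  50  41  39  40  36  24  20  21  31  61  70  63  60  81 101 106  97  74  65  67  69  70  72  81  83  62
219  51  40  39  45  36  28  22  26  40  66  86  86  84  85  87  91  86  80  80  83  81  76  75  75  68  65
220  48  45  48  51  44  36  42  48  46  58  72  75  71  72  67  65  61  58  62  63  60  53  49  46  52  77
221  64  60  63  67  51  52  79  85  64  46  41  42  41  40  36  34  31  34  31  30  32  30  27  26  38  67
[ 0.41733573 -0.17429391  0.15376322]
```

Lever 4's head is now at (226,209) in the side image, which matches the fully off prediction and lever 3's shape. Next I go down on the robot side.

Call:
drive_tool(rows=[[[0,0,0],[0,0,-2.5],0],[[0,0,0],[0,0,-2.0],0],[[0,0,0],[0.5,-0.11,0],0],[[0,0,0],[0.3,-0.06,0],0],[[0,0,0],[0.2,-0.04,0.0],0]])

```text
clock: 10.38
position: [0.4282, -0.1767, 0.1093]
ee_rot: [0.0, 0.994, -0.107, 0.001]
contact_force: [0.5, 0.2, -0.1]
width: 0.0001
gripper_force: 0.0
```

Call:
drive_tool(rows=[[[0,0,0],[0.2,-0.04,0.05],0],[[0,0,0],[0.2,-0.04,0.05],0]])

```text
clock: 10.62
position: [0.43, -0.1768, 0.1097]
ee_rot: [0.0, 0.994, -0.107, -0.001]
contact_force: [-4.5, -0.5, 1.4]
width: 0.0003
gripper_force: 2.0
```

Call:
drive_tool(rows=[[[0,0,0],[0.2,-0.04,0.11],0],[[0,0,0],[0.2,-0.04,0.1],0]])

```text
clock: 10.88
position: [0.433, -0.1773, 0.1117]
ee_rot: [-0.0, 0.994, -0.107, -0.002]
contact_force: [-5.4, 0.7, 4.1]
width: 0.0001
gripper_force: 2.5
```

Call:
drive_tool(rows=[[[0,0,0],[0.2,-0.04,0.08],0],[[0,0,0],[0.2,-0.04,0.06],0]])

```text
clock: 11.12
position: [0.4386, -0.1783, 0.1132]
ee_rot: [-0.0, 0.994, -0.107, -0.0]
contact_force: [-3.6, 0.5, 3.4]
width: -0.0002
gripper_force: 1.8
```

Call:
drive_tool(rows=[[[0,0,0],[0.2,-0.04,0.04],0],[[0,0,0],[0.2,-0.04,0.02],0]])

```text
clock: 11.38
position: [0.4434, -0.1794, 0.1137]
ee_rot: [0.0, 0.994, -0.107, 0.0]
contact_force: [-2.7, 1.3, 1.9]
width: -0.0002
gripper_force: 1.4
```

Call:
drive_tool(rows=[[[0,0,0],[0.2,-0.04,0],0],[[0,0,0],[0.2,-0.04,0],0],[[0,0,0],[0.2,-0.04,0],0]])

```text
clock: 11.75
position: [0.4491, -0.1806, 0.1136]
ee_rot: [0.0, 0.994, -0.107, -0.0]
contact_force: [-3.1, 0.7, 1.8]
width: -0.0003
gripper_force: 1.6
```

Call:
drive_tool(rows=[[[0,0,0],[0.2,-0.04,-0.03],0],[[0,0,0],[0.2,-0.04,-0.03],0]])

```text
clock: 12.0
position: [0.4528, -0.1814, 0.1131]
ee_rot: [0.0, 0.994, -0.107, -0.0]
contact_force: [-4.5, -0.1, 5.5]
width: 0.0003
gripper_force: 3.7
```

Call:
drive_tool(rows=[[[0,0,0],[0.1,-0.02,0],0],[[0,0,0],[0.1,-0.02,0],0]])

```text
clock: 12.25
position: [0.4529, -0.1814, 0.1131]
ee_rot: [-0.0, 0.994, -0.107, -0.002]
contact_force: [-8.6, 0.5, 6.2]
width: -0.0005
gripper_force: 5.2
```

Stalled with the force rising, so that is the stop. One small extra push, then retreat and check.

Call:
drive_tool(rows=[[[0,0,0],[0.2,-0.04,0],0],[[0,0,0],[0,0,0],0]])

```text
clock: 12.5
position: [0.4529, -0.1814, 0.113]
ee_rot: [-0.0, 0.994, -0.107, -0.004]
contact_force: [-11.5, 0.5, 9.7]
width: 0.0002
gripper_force: 7.0
```

Call:
drive_tool(rows=[[[0,0,0],[-0.7,0.15,0],0],[[0,0,0],[-1.0,0.21,0],0],[[0,0,0],[0,0,3.0],0],[[0,0,0],[0,0,5.0],0],[[0,0,0],[0,0,5.0],0],[[0,0,0],[0,0,2.0],0],[[0,0,0],[0,0,0],0]])

```text
clock: 13.38
position: [0.4411, -0.179, 0.2645]
ee_rot: [0.001, 0.994, -0.107, 0.002]
contact_force: [0.5, -0.1, -0.8]
width: -0.0001
gripper_force: 0.0
```

Run:
```python
from h import *
import cv2
from fit import r
p=r.x
a=eyes.get_image("side")[:,:,::-1]
for i in range(4): print(i,proj("side",world(*p[:3],panel(p[3]+.027*np.sin(.48),.084-.056*i,.004+.027*np.cos(.48)))).round(1))
m=(a.min(2)>120)[165:225,215:262].astype(np.uint8)
n,l,st,ce=cv2.connectedComponentsWithStats(m)
for s,c in zip(st[1:],ce[1:]):
    if s[4]>8: print(s, (c+[215,165]).round(1))
cv2.imwrite("pics/p5.png",cv2.resize(a[100:300,170:370],(600,600),interpolation=cv2.INTER_CUBIC))
print(manip.get_state()["position"],manip.get_state()["qpos"])
```

```text
0 [[240.9 168.5]]
1 [[240.  180.5]]
2 [[239.1 193.8]]
3 [[238.1 208.5]]
[23  1  6  9 28] [240.5 169. ]
[22 13  6 10 28] [239.3 181.5]
[19 41  6 11 32] [236.7 210.3]
[ 0.44019156 -0.17852078  0.2629929 ] [-5.32166340e-01  9.43055868e-02  1.60388070e+00  3.14096043e-04
  1.44188652e+00  1.25379128e+00]
```

View pics/p5.png

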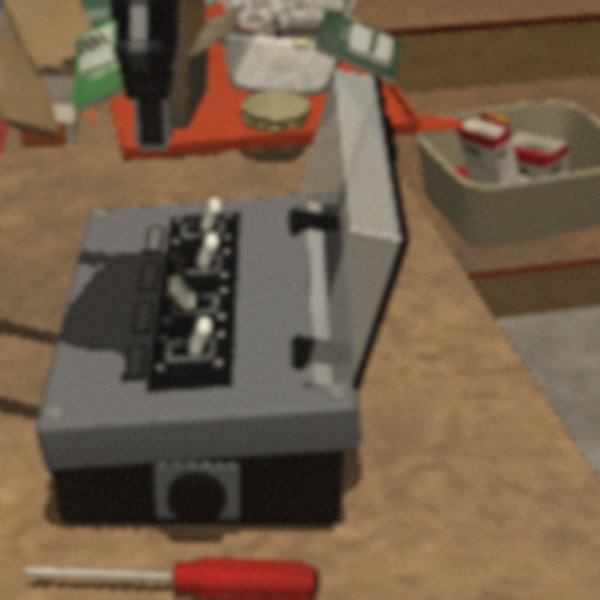

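The lever positions are right: 1, 2 and 4 on, 3 off. The cover stands at about 1.9, with its near free corner at (402,240) in the crop. Next I work out the real fingertip offset and the cover path.

Run:
```python
from h import *
from fit import r
p=r.x
for z in(.25,.26,.27,.28,.29,.30): print(z,proj("side",[.440,-.1785-.0145,z]).round(1),proj("side",[.440,-.1785,z]).round(1))
def pt(q,s,out=.04,y=0):
    u,v=-s,out; uu=u*np.cos(q)+v*np.sin(q); vv=-u*np.sin(q)+v*np.cos(q); c,S=np.cos(.1),np.sin(.1)
    return np.array([.071+uu*c-vv*S,y,.126+uu*S+vv*c])
print("lip q1.9",pt(1.9,.138),"edge",pt(1.9,.126))
OFF=.025 # tip above TCP
for q in np.arange(1.9,-.01,-.1):
    a=pt(q,.11)
    if q>1.67: b=pt(q,.138); a=np.array([b[0],0,a[2]])
    w=world(*p[:3],a+[.011,0,0])[0]; print(round(q,2),"tipcorner box",(a*1000).round(),"TCP xy,tip z cm",(w*100).round(1))
```

```text
0.25 [[222.5 168.6]] [[221.5 165. ]]
0.26 [[222.3 164.1]] [[221.2 160.5]]
0.27 [[222.  159.5]] [[221.  155.9]]
0.28 [[221.8 154.9]] [[220.8 151.3]]
0.29 [[221.6 150.1]] [[220.5 146.7]]
0.3 [[221.3 145.4]] [[220.3 141.9]]
lip q1.9 [0.14130779 0.         0.25130289] edge [0.13858137 0.         0.23961672]
1.9 tipcorner box [141.   0. 224.] TCP xy,tip z cm [ 63.2 -13.2  22.4]
1.8 tipcorner box [128.   0. 230.] TCP xy,tip z cm [ 61.9 -12.9  23. ]
1.7 tipcorner box [115.   0. 235.] TCP xy,tip z cm [ 60.6 -12.6  23.5]
1.6 tipcorner box [103.   0. 239.] TCP xy,tip z cm [ 59.4 -12.4  23.9]
1.5 tipcorner box [ 92.   0. 241.] TCP xy,tip z cm [ 58.3 -12.1  24.1]
1.4 tipcorner box [ 80.   0. 243.] TCP xy,tip z cm [ 57.2 -11.9  24.3]
1.3 tipcorner box [ 68.   0. 243.] TCP xy,tip z cm [ 56.  -11.6  24.3]
1.2 tipcorner box [ 57.   0. 242.] TCP xy,tip z cm [ 54.9 -11.4  24.2]
1.1 tipcorner box [ 45.   0. 240.] TCP xy,tip z cm [ 53.8 -11.1  24. ]
1.0 tipcorner box [ 34.   0. 237.] TCP xy,tip z cm [ 52.7 -10.9  23.7]
0.9 tipcorner box [ 23.   0. 233.] TCP xy,tip z cm [ 51.6 -10.7  23.3]
0.8 tipcorner box [ 13.   0. 227.] TCP xy,tip z cm [ 50.6 -10.5  22.7]
0.7 tipcorner box [  3.   0. 221.] TCP xy,tip z cm [ 49.6 -10.2  22.1]
0.6 tipcorner box [ -6.   0. 214.] TCP xy,tip z cm [ 48.7 -10.1  21.4]
0.5 tipcorner box [-15.   0. 206.] TCP xy,tip z cm [47.9 -9.9 20.6]
0.4 tipcorner box [-22.   0. 197.] TCP xy,tip z cm [47.2 -9.7 19.7]
0.3 tipcorner box [-29.   0. 187.] TCP xy,tip z cm [46.5 -9.6 18.7]
0.2 tipcorner box [-34.   0. 177.] TCP xy,tip z cm [46.  -9.5 17.7]
0.1 tipcorner box [-39.   0. 166.] TCP xy,tip z cm [45.5 -9.4 16.6]
-0.0 tipcorner box [-42.   0. 155.] TCP xy,tip z cm [45.2 -9.3 15.5]
```

Call:
drive_tool(rows=[[[0,0,0],[0,0,3.7],0],[[0,0,0],[4.5,0.8,0],0],[[0,0,0],[4.5,0.8,0],0],[[0,0,0],[4.5,0.8,0],0],[[0,0,0],[4.5,0.8,0],0],[[0,0,0],[4.5,0.8,0],0],[[0,0,0],[0,0,0],0]])

```text
clock: 14.3
position: [0.6669, -0.1375, 0.2952]
ee_rot: [-0.001, 0.994, -0.106, -0.002]
contact_force: [-0.4, -0.3, -0.2]
width: -0.0001
gripper_force: 0.0
```

Call:
drive_tool(rows=[[[0,0,0],[0,0,-3],0],[[0,0,0],[0,0,-4],0],[[0,0,0],[0,0,-3],0],[[0,0,0],[0,0,0],0]])

```text
clock: 14.8
position: [0.6616, -0.138, 0.1961]
ee_rot: [-0.001, 0.994, -0.108, -0.004]
contact_force: [0.0, 0.2, 0.9]
width: -0.0
gripper_force: 0.0
```

Call:
drive_tool(rows=[[[0,0,0],[-0.8,0.17,0],0],[[0,0,0],[-0.8,0.17,0],0],[[0,0,0],[-0.8,0.17,0.0],0],[[0,0,0],[-0.7,0.15,0.1],0],[[0,0,0],[-0.7,0.15,0.2],0],[[0,0,0],[-0.7,0.15,0.3],0]])

```text
clock: 15.55
position: [0.6203, -0.129, 0.2068]
ee_rot: [0.0, 0.994, -0.107, 0.001]
contact_force: [2.0, -1.1, 1.5]
width: 0.0001
gripper_force: 0.8
```

Call:
drive_tool(rows=[[[0,0,0],[-0.7,0.15,0.2],0],[[0,0,0],[-0.7,0.15,0.2],0],[[0,0,0],[-0.7,0.15,0.2],0],[[0,0,0],[-0.7,0.15,0.2],0],[[0,0,0],[-0.7,0.15,0.1],0],[[0,0,0],[-0.7,0.15,0.1],0],[[0,0,0],[-0.7,0.15,0.0],0]])

```text
clock: 16.42
position: [0.5704, -0.1184, 0.2161]
ee_rot: [0.0, 0.994, -0.107, -0.0]
contact_force: [1.6, 0.3, 1.2]
width: 0.0002
gripper_force: 0.7
```

Call:
drive_tool(rows=[[[0,0,0],[-0.8,0.17,0.1],0],[[0,0,0],[-0.8,0.17,0],0],[[0,0,0],[-0.8,0.17,-0.1],0],[[0,0,0],[-0.8,0.17,-0.1],0],[[0,0,0],[-0.8,0.17,-0.2],0],[[0,0,0],[-0.8,0.17,-0.3],0],[[0,0,0],[-0.8,0.17,-0.4],0],[[0,0,0],[-0.8,0.17,-0.4],0]])

```text
clock: 17.42
position: [0.5063, -0.1047, 0.2018]
ee_rot: [-0.0, 0.994, -0.107, -0.0]
contact_force: [1.0, 0.2, -0.2]
width: 0.0004
gripper_force: 0.4
```

Call:
drive_tool(rows=[[[0,0,0],[-0.75,0.15,-0.4],0],[[0,0,0],[-0.7,0.15,-0.5],0],[[0,0,0],[-0.7,0.15,-0.55],0],[[0,0,0],[-0.6,0.13,-0.6],0],[[0,0,0],[-0.55,0.12,-0.65],0],[[0,0,0],[-0.5,0.11,-0.7],0],[[0,0,0],[-0.45,0.1,-0.75],0],[[0,0,0],[-0.4,0.08,-0.8],0]])

```text
clock: 18.42
position: [0.4599, -0.0948, 0.1519]
ee_rot: [-0.0, 0.994, -0.107, -0.0]
contact_force: [0.5, 0.8, 0.3]
width: -0.0
gripper_force: 0.4
```

Call:
drive_tool(rows=[[[0,0,0],[-0.2,0.04,-0.5],0],[[0,0,0],[-0.2,0.04,-0.5],0],[[0,0,0],[-0.1,0.02,-0.5],0]])

```text
clock: 18.8
position: [0.4553, -0.0939, 0.1373]
ee_rot: [0.0, 0.994, -0.107, -0.0]
contact_force: [-0.0, 0.9, 1.4]
width: -0.0001
gripper_force: 0.5
```

Call:
drive_tool(rows=[[[0,0,0],[0,0,-0.4],0],[[0,0,0],[0,0,-0.2],0]])

```text
clock: 19.05
position: [0.4553, -0.094, 0.1336]
ee_rot: [0.0, 0.994, -0.107, 0.0]
contact_force: [-7.1, 2.5, 25.7]
width: -0.0
gripper_force: 13.2
```

Call:
drive_tool(rows=[[[0,0,0],[0,0,-0.2],0],[[0,0,0],[0,0,0],0]])

```text
clock: 19.3
position: [0.4554, -0.094, 0.1336]
ee_rot: [0.0, 0.994, -0.107, 0.001]
contact_force: [-9.1, 2.9, 27.4]
width: -0.0002
gripper_force: 14.7
```

Call:
drive_tool(rows=[[[0,0,0],[0,0,2],0],[[0,0,0],[0,0,5],0],[[0,0,0],[-2,0,5],0],[[0,0,0],[-4,-4,2],0],[[0,0,0],[-4,-4,0],0],[[0,0,0],[-4,-4,0],0],[[0,0,0],[0,-5,0],0],[[0,0,0],[0,0,0],0]])

```text
clock: 20.3
position: [0.3154, -0.2674, 0.2694]
ee_rot: [0.001, 0.994, -0.11, 0.0]
contact_force: [0.7, 0.8, -0.9]
width: 0.0001
gripper_force: 0.0
```

Run:
```python
from h import *
import cv2
from fit import r
p=r.x
def pt(q,s,y,out=.04):
    u,v=-s,out; uu=u*np.cos(q)+v*np.sin(q); vv=-u*np.sin(q)+v*np.cos(q); c,S=np.cos(.1),np.sin(.1)
    return world(*p[:3],[.071+uu*c-vv*S,y,.126+uu*S+vv*c])
a=eyes.get_image("side")[:,:,::-1];b=eyes.get_image("top")[:,:,::-1]
cr=lambda i,x,y:cv2.resize(i[y:y+130,x:x+130],(400,400),interpolation=cv2.INTER_CUBIC)
cv2.imwrite("pics/p6.png",np.hstack([cr(a,180,140),cr(b,175,130)]))
k=400/130
for q in(0,.03,.06,.1):
    for y in(.125,-.125): print(q,y,((proj("side",pt(q,.126,y))-[180,140])*k).round(),((proj("top",pt(q,.126,y))-[175,130])*k+[400,0]).round())
```

```text
0 0.125 [[112.  52.]] [[450. 260.]]
0 -0.125 [[ 79. 235.]] [[806. 307.]]
0.03 0.125 [[113.  48.]] [[450. 258.]]
0.03 -0.125 [[ 80. 230.]] [[807. 305.]]
0.06 0.125 [[114.  44.]] [[449. 256.]]
0.06 -0.125 [[ 81. 225.]] [[808. 303.]]
0.1 0.125 [[115.  38.]] [[448. 253.]]
0.1 -0.125 [[ 83. 219.]] [[809. 300.]]
```

View pics/p6.png

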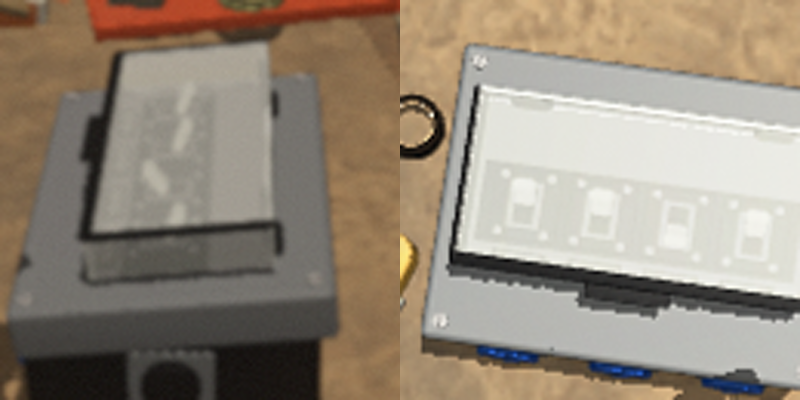

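The cover is shut: its near free corner is at (82,237), and (79,235) is predicted for q = 0. Levers 1, 2 and 4 are on and 3 is off. The robot is clear, so I'm handing in.

```bash
python3 -c "
from rig import job
print(job.sign_off())"
```

```text
the job is handed in; nothing more can be done
None
```

The tripped breaker (rightmost) was pushed fully off, then fully on, and the clear cover is shut over the breakers; the last picture shows the other three levers as they were, and the job is handed in at about 20 s on the robot's clock.

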